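Slide the orange filter disc along the rail into the corner pocket of the reading board

ROBOT

A 6-joint arm with a two-finger parallel gripper is mounted at the origin on a cart in front of the work surface, level with it; the furniture and walls round the work are solid. World frame = base frame: x ahead of the robot, y to its left, z up, the work surface at z = 0. Lengths are in m, angles in degrees, forces in N, time in s.
With the tool pointing down it reaches from about 0.3 to 0.85 m from the base axis. Payload 4.2 kg.
Tool frame: the origin (TCP) lies on the centre line of the jaws, within the pads' length; the fingertips stand 14 mm ahead of it and the grasp point (between the pads) lies 5 mm behind it; z points along the fingers, x is the direction in which the jaws open and shut, and the axes are right-handed (so a half turn about z gives the same grasp; the last joint's range is limited). The gripper opens to 91 mm and grips with 3 to 60 N. Pads are 32 mm wide; open, the fingers measure 118 mm over their backs; the gripper's body (76 mm by 178 mm) begins 60 mm behind the grasp point.
Start: joints at [76.031, 18.312, 89.639, -0, 72.044, -1.146], TCP at [0.128, 0.561, 0.228] pointing down, gripper open.
Joint ranges: [-177.97, 177.97], [-48.28, 115.42], [12.27, 149.76], [-77.06, 257.06], [2.81, 150.46], [-146.56, 146.56]. Speed limits (degrees/s): [147.25, 147.25, 180, 180, 180, 180].

INTERFACE

Orientations are given as a 3x3 rotation matrix whose columns are the frame's x, y, z axes.
In Python, from cell import bot gives the robot as it stands.
- The arm moves only by the tool step_arm, never from a script. Its argument "plan" is a list of rows, each a list of 3 entries, a list of its own where there are three numbers: the turn, a rotation vector about the tool's x, y, z in units of 6 degrees (1.0 is 6 degrees), then the shift along the tool's x, y, z in units of 25 mm (1.0 is 25 mm), then the opening, from 0 (shut) to 1 (fully open). A call has 1 to 8 rows; each row is the pose to reach, as a shift and turn from the pose commanded when the call began, along the tool's axes at that moment; what a row does not reach only later rows make up. A row lasts 1/12 s, in which the tool goes at most 41.7 mm and 7.16 degrees, less where a joint would pass 70% of its speed; a pose out of reach is approached as far as the arm can. A call with a gripper value outside its range is refused whole. The fingers move at their own pace and stop on an object; "grip_force" is the grip in N (left out, the last holds). Time passes only in rows, so rows that repeat a pose let the fingers close. It gives the time, the measured TCP pose, the force and the opening at its end, in the units of the state.
- bot.observe(): the state, without advancing time (a new reading comes with each control period).
- bot.read_camera(name): name is "scene" or "top" or "wrist"; returns a dict with "color" (480x640x3 uint8, blue, green, red), "range_z" (480x640 float32, m along the optical axis (not along the pixel's ray), 0 where there is no reading), "intrinsics" (3x3 intrinsics, pixels), "dist" ([k1, k2, p1, p2, k3] as OpenCV has them; the pictures are not rectified), "world_to_cam" (4x4, takes a point from world to camera coordinates); the wrist camera has in their place "T_tool_cam" (4x4, takes a point from camera to tool coordinates, whose origin is the TCP and whose axes are the tool frame's). Camera axes: x right, y down, z forward; pixel columns grow to the right and rows downward; lengths in m; the calibration is good to about 2 mm. A picture is of the moment at which its call begins: read the wrist's pose just before it.
- bot.close_job(): hands the job in, once; it reports no verdict.
The state is a dict: "clock": time; "qpos": joint angles; "joint_vel": joint speeds; "joint_efforts": joint torques, N m; "tool_pos": TCP position; "eef_rot": TCP orientation; "wrist_force": force on the tool from outside, world axes, zero at the start; "ft_torque": the same for the moment, N m; "grip_width": opening from 0.0 (shut) to 1.0 (fully open).
Only numpy, scipy, OpenCV 4.12 (cv2) and the standard library are available. Lean on these libraries where they do the work, as an engineer would, in place of code of your own. Each camera call takes 0.05 s, during which the arm holds its last target.

TASK

Put the orange filter disc into the reading position with the fingertips alone: push it across the board against the long metal rail before the white line, then slide it along the rail, past the white line and still against the rail, fully home into the corner pocket so that it touches both the rail and the end stop. It must stay flat on the board (never grasp or lift it). Leave the blue disc, the slide box, the marker pen and the red-capped bottle where they are.

Things in the scene. Friction and masses are not known exactly. Their poses are not given: they have to be found in the camera images.
- board: Fixed grey reading board, 180 (x) x 300 (y) x 12 mm; origin at the centre of its underside, z up. Its x axis points across it to the rail, its y axis along the rail to the pocket. Metal bars (rail, end stop, lip) stand 10 mm above its top; apart from these and the two discs its top is flat and empty. The pocket is the corner between them, open toward -y, with a black round window on its floor.
- rail_mid (a point): On the rail's straight inner face at the board's top, where the rail is 138 mm from either end; in the board's frame x = +60, y = +1, z = 12 mm; axes as the board's. The rail runs along the board's y, is 14 mm thick and 10 mm high.
- stop_face (a point): On the end stop's inner face at the board's top, in the board's frame x = +39, y = +125, z = 12 mm; axes as the board's. The stop closes the rail's +y end, square to the rail, from x = +5 to +74 mm; 10 mm high.
- lip_tip (a point): Open end of the short lip opposite the rail, at the board's top: in the board's frame x about +6, y = +98, z = 12 mm. The lip is 10 mm thick and high: its face is parallel to the rail, 44.5 mm from it, from the end stop back to y = +108 mm, then flares away from the rail to this tip (x about +2 to +10 mm).
- line_mid (a point): Middle of the painted white line across the board (flat, along the board's x), in the board's frame at y = +40, z = 12 mm. 'Past the line' means toward the pocket.
- pocket (a point): Where the centre of the underside of the orange disc lies when it is fully home: on the board's top, 21 mm from the rail and 21 mm from the end stop; axes as the board's. In the board's frame x = +39, y = +104, z = 12 mm.
- orange_disc: Loose filter disc: orange ring, amber glass, 42 mm diameter, 14 mm high, about 60 g, round and smooth; origin at the centre of its underside, z up. It starts flat on the board away from the rail, before the white line, in one of two places (board x near -50, y near -95 or -5 mm), the blue disc in the other. Polished: slides easily (friction about 0.3), stays where left.
- blue_disc: Loose filter disc: blue ring with a clear glass, otherwise like the orange one (42 mm diameter, 14 mm high); origin at the centre of its underside. Stays where it is.
- slide_box: Loose small white and blue cardboard box, 52 x 78 x 26 mm, on the worktop at the right front corner of the board; origin at the centre of its underside. Stays where it is.
- marker: Loose red and white marker pen, 17 x 135 (y) x 16 mm, lying on the worktop in front of the board; origin at the centre of its underside. Stays where it is.
- red_cap_bottle: Loose white bottle with a red cap, 42 mm diameter, 88 mm high, standing behind the board; origin at the centre of its underside. Stays where it is.
Not all that is in view belongs to the job. What is shaped like the orange_disc but green or turquoise is not meant.

How it is judged (in metres and radians):
On the way:
1. the orange disc lies against the rail (within 3 mm), before the white line (x of orange_disc in the frame of board above 0.036 m and y of orange_disc in the frame of board below 0.04 m), for 0.1 s.
At the end, for the whole second after the job is handed in: The orange disc lies flat and at rest in the corner pocket, within 3 mm of touching the rail and within 3 mm of touching the end stop; the blue disc is within 10 mm, and the slide box, marker pen and red-capped bottle within 15 mm, of where they started (x of orange_disc in the frame of pocket between -0.003 and 0.003 m and y of orange_disc in the frame of pocket between -0.003 and 0.003 m and z of orange_disc in the frame of pocket below 0.002 m and angle between orange_disc's own z axis and vertical below 0.05 rad and linear speed of orange_disc below 0.01 m/s and distance of blue_disc from where it was at the start of the episode below 0.01 m and distance of each of slide_box, marker, red_cap_bottle from where it was at the start of the episode below 0.015 m).
It fails at once if the orange disc comes more than 8 mm off the rail with its centre past the white line (y of orange_disc in the frame of board above 0.04 m and x of orange_disc in the frame of board below 0.031 m).
It fails at once if the orange disc is lifted more than 6 mm off the board or tipped more than 0.3 rad (z of orange_disc in the frame of board above 0.018 m or angle between orange_disc's own z axis and vertical above 0.3 rad).
It fails at once if the orange disc is pushed off the board (z of orange_disc in the frame of board below 0.006 m).
It fails at once if the blue disc is moved more than 10 mm (distance of blue_disc from where it was at the start of the episode above 0.01 m).
It fails at once if the slide box, the marker or the red-capped bottle is moved more than 15 mm (distance of any of slide_box, marker, red_cap_bottle from where it was at the start of the episode above 0.015 m).
It also fails if it takes over 50 s, if anything falls off the work surface, if the arm or the gripper's body presses on something with over 40 N, if the wrist force passes 120 N, or if a joint passes its speed limit or range.

## Working session

There is one attempt and no reset: what is moved stays moved. The work goes in short steps, Python scripts to look and compute and a tool call to move; the robot and the scene stay as the last step left them, time stands still between calls to the robot, and variables do not carry over. Pictures are saved under pics/ and viewed, and the job is handed in when it is done.

Besides the shell and the picture viewer there is one more tool, called after "Call:" by a JSON object that holds its "fn" and its "kwargs". step_arm: Moves the arm, as the interface text tells. Its arguments: {"type":"object","properties":{"plan":{"type":"array","items":{"type":"array"}},"grip_force":{"type":"number"}},"required":["plan"]}

```bash
ls; mkdir -p pics; python3 - <<'E'
from cell import bot
import cv2,pickle
s=bot.observe();print(s)
for n in ("scene","top","wrist"):
    d=bot.read_camera(n);pickle.dump(d,open(f"{n}0.pkl","wb"));cv2.imwrite(f"pics/{n}0.png",d["color"])
    print(n,d["intrinsics"],d["dist"],d.get("world_to_cam"),d.get("T_tool_cam"))
E
```

```text
pics
{'clock': 0.0, 'qpos': array([ 7.60307246e+01,  1.83528197e+01,  8.97041551e+01, -1.46102866e-03,
        7.20414638e+01, -1.14501129e+00]), 'joint_vel': array([ 0.04403217,  0.00414487, -0.13210297, -0.00800375,  0.08392985,
        0.00215816]), 'joint_efforts': array([ 1.64408684e-03, -4.12472606e+01, -2.31973672e+01,  7.30876601e-02,
        4.57056588e-02, -1.47915025e-04]), 'tool_pos': array([0.1275177 , 0.5602226 , 0.22712367]), 'eef_rot': array([[ 2.21953420e-01,  9.75057191e-01, -3.91206286e-04],
       [ 9.75055756e-01, -2.21953764e-01, -1.67312059e-03],
       [-1.71821797e-03, -1.00931047e-05, -9.99998524e-01]]), 'wrist_force': array([-1.06115949,  0.86331978,  0.52905225]), 'ft_torque': array([-0.043771  , -0.00154684,  0.00835263]), 'grip_width': 0.9971195281769796}
scene [[467.08529022   0.         319.12073215]
 [  0.         467.08529022 236.59106155]
 [  0.           0.           1.        ]] [-0.03466188  0.          0.          0.          0.        ] [[ 0.82513547 -0.5649329   0.00150516 -0.60568325]
 [-0.34588195 -0.50729477 -0.7893147   0.13581609]
 [ 0.44
[... 267 characters left out ...]
   0.          0.        ] [[ 0.00860566 -0.99969605  0.02310298 -0.24334068]
 [-0.9826218  -0.01273823 -0.18518137  0.56868907]
 [ 0.18541937 -0.02110789 -0.98243275  0.79017529]
 [ 0.          0.          0.          1.        ]] None
wrist [[397.77778287   0.         318.77190505]
 [  0.         397.77778287 247.92171948]
 [  0.           0.           1.        ]] [-0.0112898  0.         0.         0.         0.       ] None [[ 9.99999239e-01  7.46894970e-04 -9.81644846e-04 -9.04021640e-04]
 [-4.82796584e-04  9.69342953e-01  2.45711226e-01 -6.99193550e-02]
 [ 1.13507099e-03 -2.45710565e-01  9.69342576e-01 -1.55999419e-01]
 [ 0.00000000e+00  0.00000000e+00  0.00000000e+00  1.00000000e+00]]
```

View pics/scene0.png

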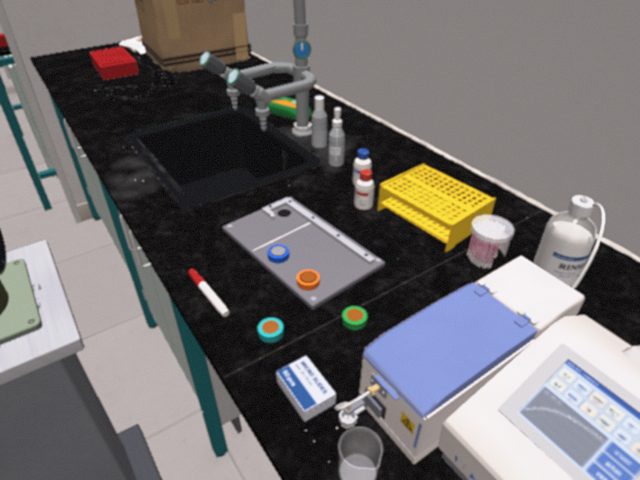

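View pics/top0.png

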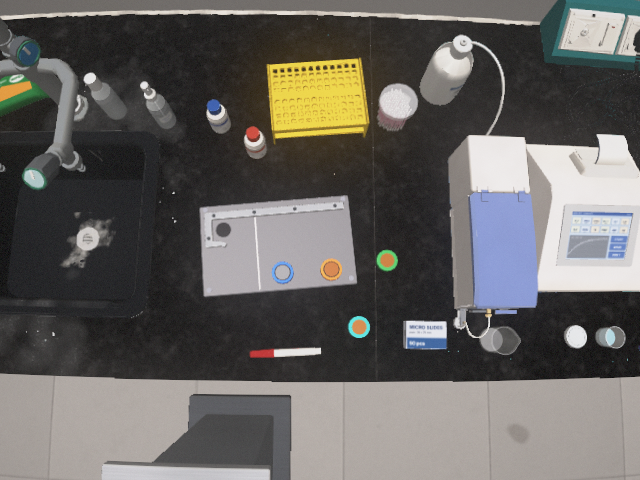

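View pics/wrist0.png

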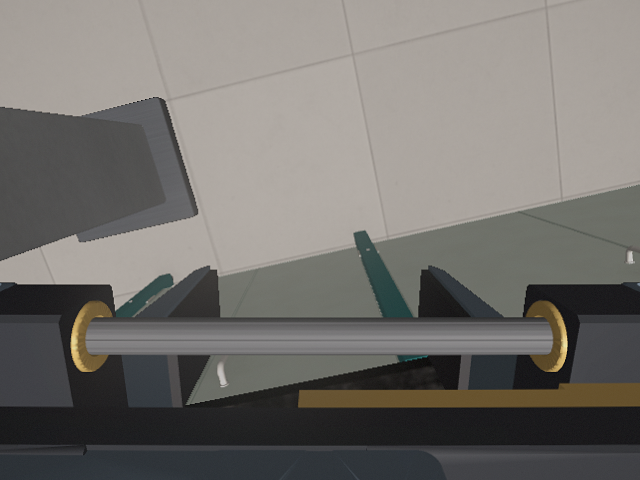

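The top view shows the orange ring on the board at (331,269), blue at (283,272), and lookalikes off the board: green ring at (387,260) and turquoise at (359,327). The pocket with its black window is at (223,230), and the white line runs near column 257.

```bash
cat > h.py <<'E'
import numpy as np,cv2
def rays(d,uv,T=None):
    p=cv2.undistortPoints(np.array(uv,float).reshape(-1,1,2),d["intrinsics"],d["dist"]).reshape(-1,2)
    v=np.c_[p,np.ones(len(p))]
    M=np.linalg.inv(d["world_to_cam"]) if T is None else T
    return M[:3,3],v@M[:3,:3].T
def onz(d,uv,z,T=None):
    o,r=rays(d,uv,T); return o+r*((z-o[2])/r[:,2])[:,None]
def proj(d,P,T=None):
    W=d["world_to_cam"] if T is None else np.linalg.inv(T)
    rv=cv2.Rodrigues(W[:3,:3])[0]
    return cv2.projectPoints(np.array(P,float).reshape(-1,3),rv,W[:3,3],d["intrinsics"],d["dist"])[0].reshape(-1,2)
def mask(d,kind):
    h=cv2.cvtColor(d["color"],cv2.COLOR_BGR2HSV)
    return {'orange':cv2.inRange(h,(5,130,110),(20,255,255)),'blue':cv2.inRange(h,(100,120,90),(125,255,255))}[kind]
def blobs(m,amin=40):
    c,_=cv2.findContours(m,cv2.RETR_EXTERNAL,cv2.CHAIN_APPROX_NONE)
    return [x for x in c if cv2.contourArea(x)>amin]
E
python3 - <<'E'
import pickle,numpy as np,cv2
from h import *
for n in("top","scene"):
    d=pickle.load(open(n+"0.pkl","rb"))
    for k in("orange","blue"):
        for c in blobs(mask(d,k)):
            e=cv2.fitEllipse(c)
            print(n,k,np.round(e[0],1),np.round(e[1],1),onz(d,[e[0]],.026)[0].round(4))
d=pickle.load(open("top0.pkl","rb"))
im=d["color"]
cv2.imwrite("pics/topcrop.png",cv2.resize(im[185:305,190:410],None,fx=3.6,fy=3.6,interpolation=cv2.INTER_CUBIC))
# board mask
g=cv2.cvtColor(im,cv2.COLOR_BGR2HSV)
m=((g[...,1]<60)&(g[...,2]>90)&(g[...,2]<256)).astype(np.uint8)*255
m[:180]=0;m[310:]=0;m[:,:190]=0;m[:,375:]=0
c=max(blobs(m),key=cv2.contourArea);r=cv2.minAreaRect(c);print(r)
ap=cv2.approxPolyDP(cv2.convexHull(c),5,True).reshape(-1,2);print(ap)
P=onz(d,ap,.012);print(P.round(4));print(np.linalg.norm(P-np.roll(P,-1,0),axis=1))
for u,v in [(240,275),(300,220),(331,269)]:
    z=d["range_z"][v,u];o,rr=rays(d,[(u,v)]);print((o+rr*z).round(4))
E
```

```text
top orange [358.7 326.7] [12.3 12.9] [ 0.4136 -0.3244  0.026 ]
top orange [330.9 269.2] [20.4 20.4] [ 0.5222 -0.2717  0.026 ]
top orange [386.9 259.8] [12.1 12.6] [ 0.5417 -0.3804  0.026 ]
top orange [11.6 90.3] [11.5 38.4] [0.8996 0.4173 0.026 ]
top blue [425.8 342.8] [ 9.1 51.2] [ 0.3839 -0.4518  0.026 ]
top blue [282.2 272.2] [20.3 20.3] [ 0.5153 -0.1786  0.026 ]
top blue [212.7 105.2] [11.1 12.6] [ 0.8606 -0.0265  0.026 ]
scene orange [270.1 326.4] [10.3 14.3] [ 0.4101 -0.3346  0.026 ]
scene orange [354.4 314.4] [10.6 14.8] [ 0.537  -0.3899  0.026 ]
scene orange [307.7 279.3] [19.8 22.5] [ 0.5199 -0.2768  0.026 ]
scene orange [286.  103.1] [ 3.7 21.7] [0.9076 0.4384 0.026 ]
scene blue [601.3 476.6] [ 8.7 34.6] [ 0.6214 -0.7706  0.026 ]
scene blue [613.4 467.7] [ 8.8 38.7] [ 0.6441 -0.7735  0.026 ]
scene blue [623.5 458.1] [ 9.2 48.8] [ 0.6662 -0.7743  0.026 ]
scene blue [620.9 402. ] [ 3.4 72.5] [ 0.741  -0.7295  0.026 ]
scene blue [296.8 388. ] [11.9 60.2] [ 0.3847 -0.4546  0.026 ]
scene blue [277.9 253. ] [17.9 21.1] [ 0.5131 -0.184   0.026 ]
scene blue [362.8 152.7] [10.3 10.9] [0.8996 0.0419 0.026 ]
scene blue [301.3  49.9] [12.8 13.5] [1.2555 0.8922 0.026 ]
((276.285888671875, 245.39431762695312), (90.06615447998047, 154.20603942871094), 85.30131530761719)
[[347 196]
 [356 283]
 [203 295]
 [200 207]]
[[ 0.6726 -0.3049  0.012 ]
 [ 0.4974 -0.3215  0.012 ]
 [ 0.4707 -0.0258  0.012 ]
 [ 0.6457 -0.0105  0.012 ]]
[0.17597663 0.29691549 0.17570559 0.2956064 ]
[[ 0.5102 -0.0964  0.0146]]
[[ 0.6212 -0.211   0.0137]]
[[ 0.5225 -0.2719  0.0267]]
```

View pics/topcrop.png

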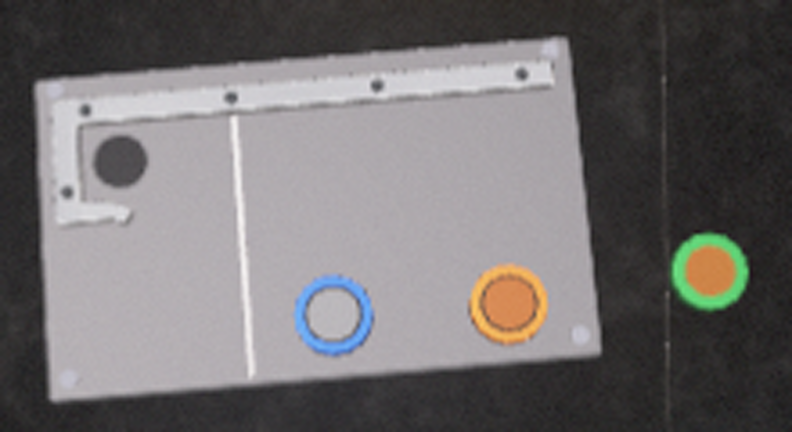

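The crop confirms it: orange ring with amber glass at crop (508,304), on the board and right of blue. I'll move the wrist camera over the board and refine from there.

```bash
cat > mv.py <<'E'
import sys,numpy as np
from cell import bot
from scipy.spatial.transform import Rotation as R
# usage: mv.py x y z yawdeg(of tool x)
def mv(p,yaw):
    s=bot.observe();T=s["eef_rot"];a=np.radians(yaw)
    X=np.array([np.cos(a),np.sin(a),0]);Z=np.array([0,0,-1.]);G=np.c_[X,np.cross(Z,X),Z]
    print("t",round(s["clock"],2),"pos",s["tool_pos"].round(4),"yaw",round(np.degrees(np.arctan2(T[1,0],T[0,0])),2),"tilt",T[:2,2].round(4),"g",round(s["grip_width"],3),"F",s["wrist_force"].round(1))
    print("turn",(np.degrees(R.from_matrix(T.T@G).as_rotvec())/6).round(3),"shift",(T.T@(np.array(p)-s["tool_pos"])/.025).round(3))
if __name__=="__main__":
    v=list(map(float,sys.argv[1:]));mv(v[:3],v[3])
E
python3 mv.py .44 .2 .228 85; python3 mv.py .5 -.15 .25 95.2
```

```text
t 0.15 pos [0.1275 0.5603 0.2273] yaw 77.18 tilt [-0.0003 -0.0013] g 1.0 F [-0.2  0.8  0.9]
turn [-1.000e-03  1.300e-02 -1.303e+00] shift [-1.1280e+01  1.5386e+01 -1.2000e-02]
t 0.15 pos [0.1275 0.5603 0.2273] yaw 77.18 tilt [-0.0003 -0.0013] g 1.0 F [-0.2  0.8  0.9]
turn [-2.000e-03  1.200e-02 -3.003e+00] shift [-24.399  20.832  -0.875]
```

Call:
{"fn": "step_arm", "kwargs": {"plan": [[[0,0,-0.3],[-0.9,1.2,0],1],[[0,0,-0.6],[-1.8,2.4,0],0.8],[[0,0,-0.9],[-2.8,3.8,0],0.6],[[0,0,-1.3],[-3.7,5.0,0],0.5],[[0,0,-1.3],[-4.7,6.3,0],0.4],[[0,0,-1.3],[-5.6,7.6,0],0.3],[[0,0,-1.3],[-6.6,8.9,0],0.22],[[0,0,-1.3],[-7.5,10.2,0],0.22]]}}

```text
clock: 0.82
tool_pos: [0.3352, 0.3193, 0.2279]
eef_rot: [[0.087, 0.996, -0.0], [0.996, -0.087, -0.0], [-0.0, -0.0, -1.0]]
wrist_force: [0.8, 0.6, -0.4]
grip_width: 0.519
```

```bash
python3 mv.py .46 -.12 .25 95.2
```

```text
t 0.82 pos [0.3352 0.3193 0.2279] yaw 85.0 tilt [-0.0001 -0.0002] g 0.519 F [ 0.8  0.6 -0.4]
turn [-1.000e-03  2.000e-03 -1.701e+00] shift [-17.069   6.504  -0.881]
```

Call:
{"fn": "step_arm", "kwargs": {"plan": [[[0,0,-0.3],[-1.5,0.5,-0.1],0.22],[[0,0,-0.6],[-3.0,1.0,-0.2],0.22],[[0,0,-0.9],[-4.5,1.6,-0.3],0.22],[[0,0,-1.2],[-6.0,2.1,-0.4],0.22],[[0,0,-1.5],[-7.5,2.7,-0.5],0.22],[[0,0,-1.7],[-9.0,3.2,-0.6],0.22],[[0,0,-1.7],[-10.5,3.8,-0.7],0.22],[[0,0,-1.7],[-12,4.3,-0.8],0.22]]}}

```text
clock: 1.48
tool_pos: [0.4156, 0.011, 0.2481]
eef_rot: [[-0.09, 0.996, 0.001], [0.996, 0.09, 0.0], [0.0, 0.001, -1.0]]
wrist_force: [-0.2, 0.1, -0.8]
grip_width: 0.221
```

```bash
python3 mv.py .46 -.14 .25 95.2
```

```text
t 1.48 pos [0.4156 0.011  0.2481] yaw 95.17 tilt [0.0005 0.0002] g 0.221 F [-0.2  0.1 -0.8]
turn [ 0.005 -0.002 -0.004] shift [-6.176  1.225 -0.077]
```

Call:
{"fn": "step_arm", "kwargs": {"plan": [[[0,0,0],[-1.5,0.2,0],0.22],[[0,0,0],[-3.0,0.4,0],0.22],[[0,0,0],[-4.5,0.6,0],0.22],[[0,0,0],[-5.5,0.8,0],0.22],[[0,0,0],[-5.5,0.8,0],0.22],[[0,0,0],[-5.5,0.8,0],0.22],[[0,0,0],[-5.5,0.8,0],0.22]]}}

```text
clock: 2.07
tool_pos: [0.4473, -0.1216, 0.2476]
eef_rot: [[-0.09, 0.996, -0.001], [0.996, 0.09, 0.001], [0.001, -0.001, -1.0]]
wrist_force: [-0.2, 0.4, 0.5]
grip_width: 0.218
```

```bash
cat > wr.py <<'E'
import sys,pickle,cv2,numpy as np
from cell import bot
s=bot.observe();d=bot.read_camera("wrist")
M=np.eye(4);M[:3,:3]=s["eef_rot"];M[:3,3]=s["tool_pos"];d["T"]=M@d["T_tool_cam"]
n=sys.argv[1];pickle.dump(d,open(n+".pkl","wb"));cv2.imwrite(f"pics/{n}.png",d["color"]);print(s["clock"],s["tool_pos"],s["wrist_force"].round(2))
E
python3 wr.py w1
```

```text
2.0667 [ 0.44731128 -0.12157866  0.24758928] [-0.24  0.45  0.46]
```

View pics/w1.png

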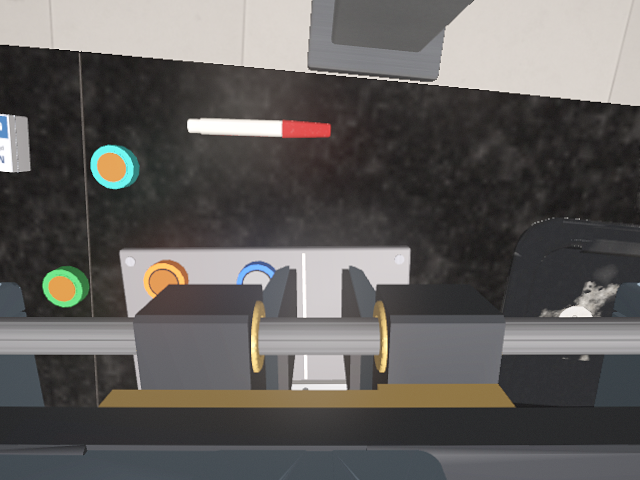

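The wrist view shows the orange disc at (165,280) and blue at (258,275), partly hidden by the jaws. I'll move forward to see the whole board.

Call:
{"fn": "step_arm", "kwargs": {"plan": [[[0,0,0],[-0.5,1.5,-0.4],0.22],[[0,0,0],[-1.0,3.0,-0.8],0.22],[[0,0,0],[-1.5,4.5,-1.2],0.22],[[0,0,0],[-2.0,6.0,-1.6],0.22],[[0,0,0],[-2.0,6.8,-2.0],0.22],[[0,0,0],[-2.0,6.8,-2.0],0.22],[[0,0,0],[-2.0,6.8,-2.0],0.22],[[0,0,0],[-2.0,6.8,-2.0],0.22]]}}

```text
clock: 2.78
tool_pos: [0.6205, -0.1552, 0.2975]
eef_rot: [[-0.092, 0.996, -0.002], [0.996, 0.092, 0.001], [0.001, -0.002, -1.0]]
wrist_force: [0.0, -0.1, 0.5]
grip_width: 0.221
```

```bash
python3 wr.py w2
```

```text
2.7833 [ 0.62053041 -0.1552267   0.29745487] [ 0.05 -0.06  0.47]
```

View pics/w2.png

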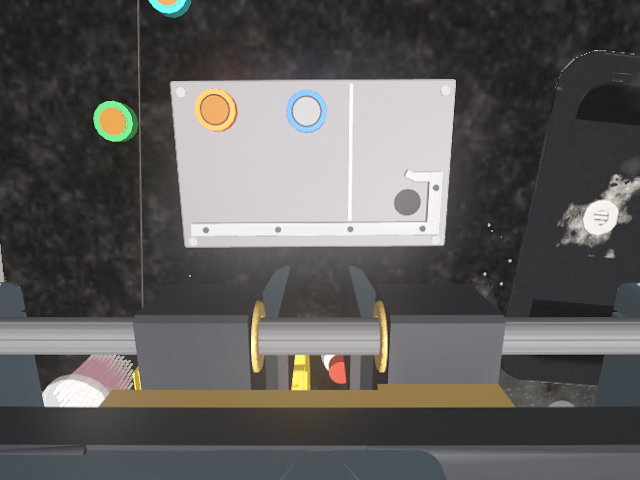

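The full board is visible: orange disc (215,110), blue (306,111), line at column 350, pocket window (407,202). Next I'll measure the board frame from its corners.

```bash
cat > meas.py <<'E'
import sys,pickle,numpy as np,cv2
from h import *
def frame(d,T=None,roi=(60,260,150,480)):
    h=cv2.cvtColor(d["color"],cv2.COLOR_BGR2HSV)
    m=((h[...,1]<45)&(h[...,2]>120)).astype(np.uint8)*255
    k=np.zeros_like(m);k[roi[0]:roi[1],roi[2]:roi[3]]=1;m*=k
    m=cv2.morphologyEx(m,cv2.MORPH_OPEN,np.ones((3,3),np.uint8))
    c=cv2.convexHull(max(blobs(m),key=cv2.contourArea))
    return c
if __name__=="__main__":
    d=pickle.load(open(sys.argv[1]+".pkl","rb"));T=d["T"]
    c=frame(d).reshape(-1,2)
    full=np.zeros((480,640),np.uint8);cv2.fillConvexPoly(full,c,255)
    cc=blobs(full)[0].reshape(-1,2).astype(float)
    ap=cv2.approxPolyDP(c.reshape(-1,1,2),6,True).reshape(-1,2);print(ap)
    P=onz(d,cc,.012,T)[:,:2]
    A=onz(d,ap,.012,T)[:,:2]
    # refine corners via side-line fits
    L=[]
    for i in range(4):
        a,b=A[i],A[(i+1)%4];t=(b-a)/np.linalg.norm(b-a);n=np.array([-t[1],t[0]])
        s=(P-a)@t;q=P[(abs((P-a)@n)<.003)&(s>.02)&(s<np.linalg.norm(b-a)-.02)]
        v=cv2.fitLine(q.astype(np.float32),cv2.DIST_HUBER,0,.001,.001).ravel();L.append((v[2:],v[:2]))
    C=[]
    for i in range(4):
        (p,u),(q,v)=L[i-1],L[i];s=np.linalg.solve(np.c_[u,-v],q-p);C.append(p+s[0]*u)
    C=np.array(C);print(C.round(4),"sides",np.linalg.norm(C-np.roll(C,-1,0),axis=1).round(4),"yaws",[round(np.degrees(np.arctan2(l[1][1],l[1][0])),2) for l in L])
    o=C.mean(0)
    long=[l[1]*np.sign(l[1][1]) for l in L if abs(l[1][1])>.7];yv=np.mean(long,0);yv/=np.linalg.norm(yv);xv=np.array([yv[1],-yv[0]])
    print("board o",o.round(4),"yaw",np.degrees(np.arctan2(xv[1],xv[0])).round(2))
    B=lambda p:np.c_[(p-o)@xv,(p-o)@yv]
    np.savez("board.npz" if len(sys.argv)<3 else sys.argv[2],o=o,xv=xv,yv=yv)
    for k in("orange","blue"):
        for b in blobs(mask(d,k),100):
            e=cv2.fitEllipse(b);p=onz(d,[e[0]],.026,T)[0,:2];print(k,np.round(e[0],1),np.round(e[1],1),p.round(4),"board",(B(p[None])[0]*1e3).round(1))
E
python3 meas.py w2
```

```text
[[455  80]
 [443 245]
 [184 245]
 [171  81]]
[[ 0.4682 -0.0274]
 [ 0.6456 -0.0099]
 [ 0.6752 -0.3061]
 [ 0.4972 -0.3238]] sides [0.1783 0.2977 0.1788 0.2978] yaws [np.float32(5.65), np.float32(-84.3), np.float32(5.67), np.float32(-84.4)]
board o [ 0.5715 -0.1668] yaw 5.65
orange [479.4 395.9] [23.9 54.5] [0.8262 0.061 ] board [275.8 201.6]
orange [112.2 120.9] [23.7 27.1] [ 0.5432 -0.3769] board [ -48.9 -206.3]
orange [214.1 109.3] [25.7 27.8] [ 0.5225 -0.2724] board [ -59.2 -100.3]
```

```bash
python3 - <<'E'
import pickle,numpy as np,cv2
from h import *
d=pickle.load(open("w2.pkl","rb"));T=d["T"];b=np.load("board.npz");o,xv,yv=b["o"],b["xv"],b["yv"]
B=lambda p:np.c_[(p[:,:2]-o)@xv,(p[:,:2]-o)@yv]*1e3
h=cv2.cvtColor(d["color"],cv2.COLOR_BGR2HSV)
for u,v in[(215,110),(198,110),(306,111),(289,111)]:print(h[v,u],d["range_z"][v,u])
for nm,lo,hi in(("or",(3,70,90),(30,255,255)),("bl",(95,60,90),(130,255,255))):
    m=cv2.inRange(h,lo,hi);m[:70]=0;m[150:]=0;m[:,:175]=0;m[:,340:]=0
    for c in blobs(m,200):
        e=cv2.fitEllipse(cv2.convexHull(c));(x,y),r=cv2.minEnclosingCircle(c);print(nm,e,r,onz(d,[e[0]],.026,T)[0],B(onz(d,[e[0]],.026,T)),B(onz(d,[e[0]],.019,T)))
# points of interest
cv2.imwrite("pics/w2crop.png",cv2.resize(d["color"][150:260,330:470],None,fx=5,fy=5,interpolation=cv2.INTER_CUBIC))
print("window",B(onz(d,[(407,202)],.012,T)),"line",B(onz(d,[(350,150)],.012,T)))
for p in proj(d,[np.r_[o+x*xv+y*yv,z] for x,y,z in((.06,.001,.012),(.06,.001,.022),(.039,.125,.012),(.039,.125,.022),(.039,.104,.012))],T):print(p.round(1))
E
```

```text
[ 15 140 243] 0.40556702
[ 22 134 255] 0.40535775
[165   2 226] 0.40598837
[103 105 255] 0.4053387
or ((215.5630645751953, 109.64020538330078), (40.77493667602539, 44.175052642822266), 134.37692260742188) 22.1024112701416 [ 0.52268291 -0.27096822  0.026     ] [[-58.86367515 -98.86693175]] [[ -59.50070977 -100.59174438]]
bl ((306.03399658203125, 110.82312774658203), (40.250328063964844, 42.633609771728516), 172.49893188476562) 21.295259475708008 [ 0.51539904 -0.1788352   0.026     ] [[-57.04246101  -6.4643812 ]] [[-57.64968061  -6.6764753 ]]
window [[ 38.81272762 104.15104644]] line [[-17.78471566  39.98457299]]
[314.5 221.3]
[314.4 222.9]
[425.7 202.1]
[428.1 203.3]
[406.9 202.2]
```

View pics/w2crop.png

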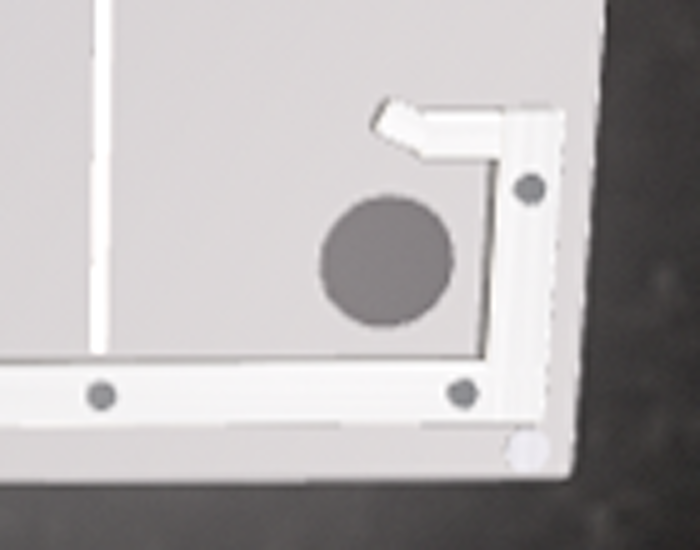

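Board frame checks out: the window measures (38.8, 104.2) against nominal (39, 104), and the line 39.98 against 40. Orange is at board (-59, -99) and blue at (-57, -6.5).

Plan: turn the tool 180° so the last joint has range and the camera looks ahead. Then push +x with a two-finger cradle, then slide along the rail with shut fingers yawed 30° so the disc is wedged into the rail.

Call:
{"fn": "step_arm", "kwargs": {"plan": [[[0,0,1.15],[0,0,0],0.22],[[0,0,2.3],[0,0,0],0.22],[[0,0,3.45],[0,0,0],0.22],[[0,0,4.6],[0,0,0],0.22],[[0,0,5.75],[0,0,0],0.22],[[0,0,6.9],[0,0,0],0.22],[[0,0,8.05],[0,0,0],0.22],[[0,0,9.2],[0,0,0],0.22]]}}

```text
clock: 3.5
tool_pos: [0.62, -0.1561, 0.2982]
eef_rot: [[0.77, 0.638, -0.001], [0.638, -0.77, 0.0], [-0.0, -0.001, -1.0]]
wrist_force: [0.2, 0.9, 0.3]
grip_width: 0.218
```

Call:
{"fn": "step_arm", "kwargs": {"plan": [[[0,0,1.15],[0,0,0],0.22],[[0,0,2.3],[0,0,0],0.22],[[0,0,3.45],[0,0,0],0.22],[[0,0,4.6],[0,0,0],0.22],[[0,0,5.75],[0,0,0],0.22],[[0,0,6.9],[0,0,0],0.22],[[0,0,8.05],[0,0,0],0.22],[[0,0,9.2],[0,0,0],0.22]]}}

```text
clock: 4.17
tool_pos: [0.62, -0.1561, 0.2982]
eef_rot: [[0.963, -0.268, -0.001], [-0.268, -0.963, 0.0], [-0.001, -0.0, -1.0]]
wrist_force: [-0.6, 0.9, -0.6]
grip_width: 0.224
```

```bash
cat > bm.py <<'E'
import sys,numpy as np
from mv import mv
from cell import bot
b=np.load("board.npz");o,xv,yv=b["o"],b["xv"],b["yv"]
# TCP at board x,y mm, z m, yaw of tool x relative to board x
def go(x,y,z,yaw):
    p=o+x/1e3*xv+y/1e3*yv
    q=bot.observe()["tool_pos"][:2]-o;print("board now",(q@xv*1e3).round(1),(q@yv*1e3).round(1),"q6",bot.observe()["qpos"][5].round(1))
    mv([*p,z],yaw+np.degrees(np.arctan2(xv[1],xv[0])))
go(*map(float,sys.argv[1:]))
E
python3 bm.py -104 -99 .2 -90
```

```text
board now 49.3 5.8 q6 0.4
t 4.17 pos [ 0.62   -0.1561  0.2982] yaw -15.56 tilt [-0.0007  0.0002] g 0.224 F [-0.6  0.9 -0.6]
turn [4.0000e-03 7.0000e-03 1.1464e+01] shift [-4.195  6.127  3.93 ]
```

Call:
{"fn": "step_arm", "kwargs": {"plan": [[[0,0,1.1],[-0.6,0.9,0.3],0.22],[[0,0,2.2],[-1.2,1.8,0.6],0.22],[[0,0,3.3],[-1.8,2.6,1.0],0.22],[[0,0,4.4],[-2.4,3.5,1.5],0.22],[[0,0,5.5],[-3.0,4.4,2.0],0.22],[[0,0,6.6],[-3.6,5.3,2.5],0.22],[[0,0,7.7],[-4.2,6.1,3.0],0.22],[[0,0,8.8],[-4.2,6.1,3.9],0.22]]}}

```text
clock: 4.83
tool_pos: [0.4765, -0.278, 0.2019]
eef_rot: [[0.366, -0.931, 0.001], [-0.931, -0.366, -0.003], [0.003, 0.0, -1.0]]
wrist_force: [0.4, 0.1, 0.5]
grip_width: 0.222
```

Call:
{"fn": "step_arm", "kwargs": {"plan": [[[0,0,1.1],[0,0,0],0.22],[[0,0,2.2],[0,0,0],0.22],[[0,0,2.65],[0,0,0],0.22],[[0,0,2.65],[0,0,0],0.22],[[0,0,2.65],[0,0,0],0.22],[[0,0,2.65],[0,0,0],0.22]]}}

```text
clock: 5.33
tool_pos: [0.4796, -0.2758, 0.2007]
eef_rot: [[0.107, -0.994, 0.0], [-0.994, -0.107, 0.0], [-0.0, -0.0, -1.0]]
wrist_force: [0.5, 0.1, -0.7]
grip_width: 0.216
```

```bash
python3 bm.py -106 -99 .031 -90;python3 wr.py w3
```

```text
board now -102.2 -99.4 q6 52.8
t 5.33 pos [ 0.4796 -0.2758  0.2007] yaw -83.85 tilt [0.0001 0.    ] g 0.216 F [ 0.5  0.1 -0.7]
turn [-0.001  0.     0.083] shift [-0.017  0.154  6.787]
5.3333 [ 0.47963612 -0.27575674  0.20068547] [ 0.49  0.13 -0.69]
```

View pics/w3.png

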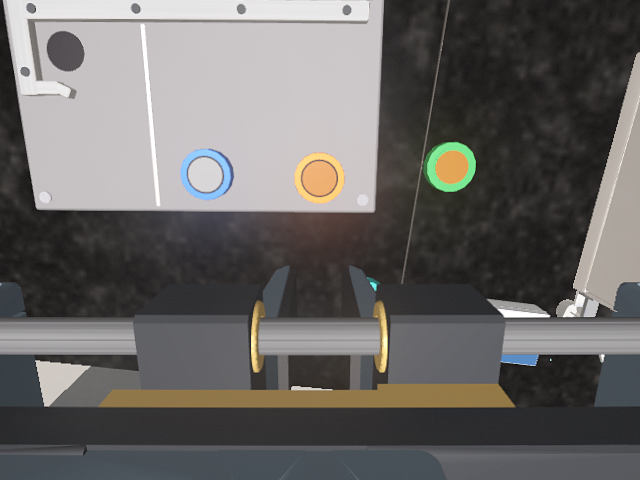

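Disc centred between the fingers (320,178), with clearance to blue (206,174) and turquoise. Descending.

Call:
{"fn": "step_arm", "kwargs": {"plan": [[[0,0,0.08],[0,0.15,1.4],0.22],[[0,0,0.08],[0,0.15,2.8],0.22],[[0,0,0.08],[0,0.15,4.2],0.22],[[0,0,0.08],[0,0.15,5.4],0.22],[[0,0,0.08],[0,0.15,6.2],0.22],[[0,0,0.08],[0,0.15,6.8],0.22],[[0,0,0.08],[0,0.15,6.8],0.22],[[0,0,0.08],[0,0.15,6.8],0.22]]}}

```text
clock: 6.05
tool_pos: [0.4763, -0.2763, 0.0301]
eef_rot: [[0.098, -0.995, -0.001], [-0.995, -0.098, 0.001], [-0.001, 0.001, -1.0]]
wrist_force: [-1.0, -0.6, 1.0]
grip_width: 0.221
```

```bash
python3 bm.py 3 -99 .031 -90;python3 wr.py w4
```

```text
board now -105.6 -99.6 q6 53.0
t 6.05 pos [ 0.4763 -0.2763  0.0301] yaw -84.37 tilt [-0.0012  0.0009] g 0.221 F [-1.  -0.6  1. ]
turn [ 0.011  0.009 -0.004] shift [-0.027 -4.343 -0.042]
6.05 [ 0.47626112 -0.27631739  0.03006748] [-1.   -0.65  0.97]
```

View pics/w4.png

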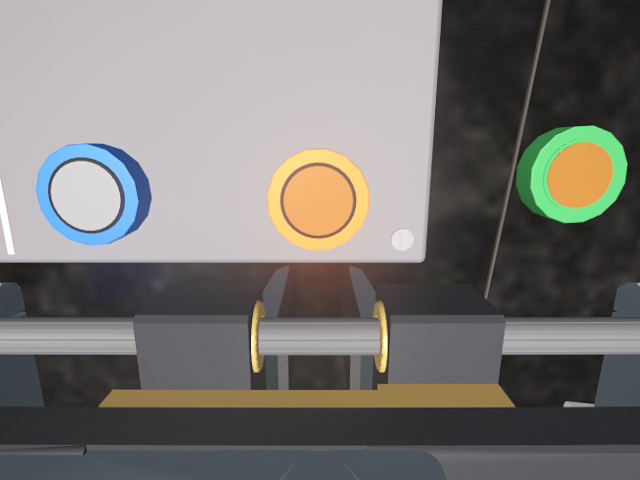

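Call:
{"fn": "step_arm", "kwargs": {"plan": [[[0,0,0],[0,-0.3,0],0.22],[[0,0,0],[0,-0.6,0],0.22],[[0,0,0],[0,-0.9,0],0.22],[[0,0,0],[0,-1.2,0],0.22],[[0,0,0],[0,-1.5,0],0.22],[[0,0,0],[0,-1.7,0],0.22],[[0,0,0],[0,-1.9,0],0.22],[[0,0,0],[0,-2.0,0],0.22]]}}

```text
clock: 6.77
tool_pos: [0.5271, -0.2716, 0.0303]
eef_rot: [[0.098, -0.995, 0.0], [-0.995, -0.098, -0.0], [0.0, -0.0, -1.0]]
wrist_force: [-0.1, -0.3, -0.0]
grip_width: 0.217
```

```bash
python3 bm.py 3 -99 .031 -90;python3 wr.py w5; cat > disc.py <<'E'
import sys,pickle,numpy as np,cv2
from h import *
d=pickle.load(open(sys.argv[1]+".pkl","rb"));T=d.get("T");b=np.load("board.npz");o,xv,yv=b["o"],b["xv"],b["yv"]
B=lambda p:np.c_[(p[:,:2]-o)@xv,(p[:,:2]-o)@yv]*1e3
h=cv2.cvtColor(d["color"],cv2.COLOR_BGR2HSV)
for nm,lo,hi in(("or",(3,70,90),(30,255,255)),("bl",(95,60,90),(130,255,255))):
    m=cv2.inRange(h,lo,hi)
    for c in blobs(m,300):
        P=onz(d,cv2.convexHull(c).reshape(-1,2),.026,T);e=cv2.fitEllipse((B(P)).astype(np.float32));
        if max(e[1])<60: print(nm,"px",c.reshape(-1,2).mean(0).round(),"board",np.round(e[0],1),"diam",np.round(e[1],1))
E
python3 disc.py w5
```

```text
board now -54.5 -99.9 q6 56.0
t 6.77 pos [ 0.5271 -0.2716  0.0303] yaw -84.38 tilt [ 0.0003 -0.    ] g 0.217 F [-0.1 -0.3 -0. ]
turn [-0.003 -0.001 -0.005] shift [-0.038 -2.3   -0.026]
6.7667 [ 0.52712411 -0.27158258  0.03033779] [-0.06 -0.32 -0.04]
or px [381. 336.] board [ -68.4 -127.6] diam [ 7.1 36.5]
or px [256. 336.] board [-68.3 -73.6] diam [ 6.6 36.9]
or px [560. 287.] board [ -45.1 -204.3] diam [25.8 26. ]
or px [319. 249.] board [ -27.6 -100.5] diam [42.8 56.9]
bl px [102. 286.] board [-48.1  -8.8] diam [28.  46.2]
```

View pics/w5.png

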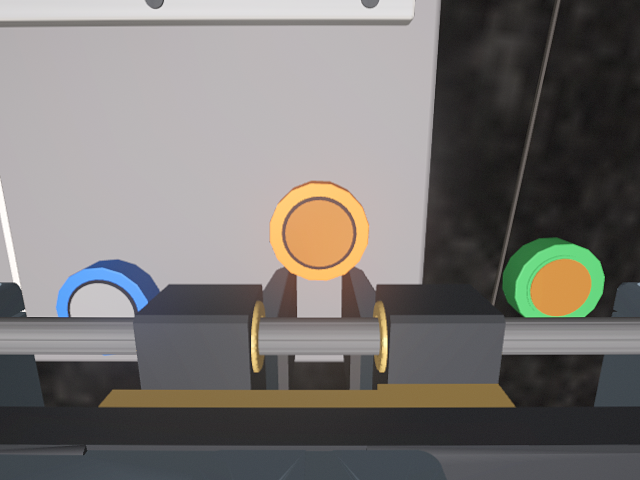

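The disc (319,231) is nested in the cradle and moving straight.

```bash
cat > px.py <<'E'
import sys,pickle,numpy as np
from h import *
d=pickle.load(open(sys.argv[1]+".pkl","rb"));T=d.get("T");b=np.load("board.npz");o,xv,yv=b["o"],b["xv"],b["yv"]
P=onz(d,[(float(sys.argv[2]),float(sys.argv[3]))],float(sys.argv[4]),T)[0,:2]-o
print((P@xv*1e3).round(1),(P@yv*1e3).round(1))
E
python3 px.py w5 319 231 .026; python3 px.py w5 319 181 .026;python3 px.py w5 300 20 .022
```

```text
-20.4 -100.8
0.0 -100.8
59.3 -93.7
```

Call:
{"fn": "step_arm", "kwargs": {"plan": [[[0,0,0],[0,-0.3,0],0.22],[[0,0,0],[0,-0.6,0],0.22],[[0,0,0],[0,-0.9,0],0.22],[[0,0,0],[0,-1.2,0],0.22],[[0,0,0],[0,-1.5,0],0.22],[[0,0,0],[0,-1.8,0],0.22],[[0,0,0],[0,-2.0,0],0.22],[[0,0,0],[0,-2.15,0],0.22]]}}

```text
clock: 7.48
tool_pos: [0.5806, -0.2663, 0.0304]
eef_rot: [[0.098, -0.995, 0.0], [-0.995, -0.098, -0.0], [0.0, -0.0, -1.0]]
wrist_force: [-0.7, -0.5, 0.8]
grip_width: 0.217
```

Call:
{"fn": "step_arm", "kwargs": {"plan": [[[0,0,0],[0,-0.1,0],0.22],[[0,0,0],[0,-0.17,0],0.22],[[0,0,0],[0,-0.22,0],0.22],[[0,0,0],[0,-0.25,0],0.22],[[0,0,0],[0,-0.25,0],0.22]]}}

```text
clock: 7.9
tool_pos: [0.586, -0.2658, 0.0304]
eef_rot: [[0.097, -0.995, 0.0], [-0.995, -0.097, 0.0], [-0.0, -0.0, -1.0]]
wrist_force: [-0.2, -0.5, -0.0]
grip_width: 0.222
```

```bash
python3 bm.py 5 -99 .031 -90;python3 wr.py w6; python3 disc.py w6
```

```text
board now 4.6 -100.0 q6 59.0
t 7.9 pos [ 0.586  -0.2658  0.0304] yaw -84.41 tilt [0.     0.0001] g 0.222 F [-0.2 -0.5 -0. ]
turn [-0.     0.001 -0.01 ] shift [-0.039 -0.015 -0.023]
7.9 [ 0.58595999 -0.26583279  0.03041972] [-0.18 -0.54 -0.03]
or px [381. 336.] board [  -9.3 -127.7] diam [ 7.  36.4]
or px [256. 336.] board [ -9.3 -73.7] diam [ 6.6 36.7]
or px [319. 245.] board [  33.1 -100.5] diam [42.3 53.7]
bl px [113. 389.] board [-36.6  -5.8] diam [12.3 32.1]
```

View pics/w6.png

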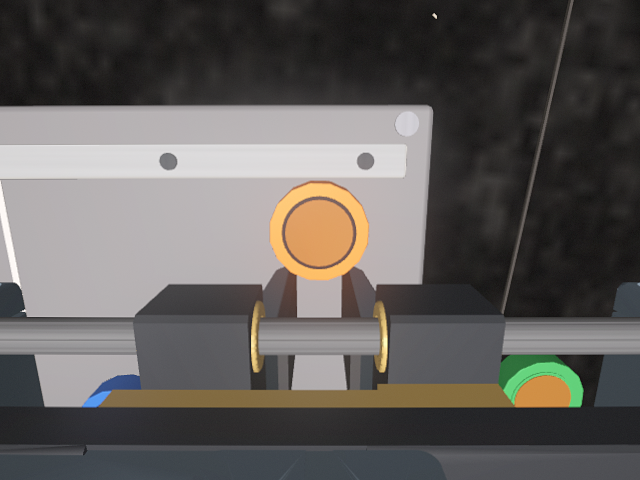

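Call:
{"fn": "step_arm", "kwargs": {"plan": [[[0,0,0],[0,-0.04,0],0.22],[[0,0,0],[0,-0.08,0],0.22],[[0,0,0],[0,-0.08,0],0.22],[[0,0,0],[0,-0.08,0],0.22]]}}

```text
clock: 8.28
tool_pos: [0.5875, -0.2656, 0.0304]
eef_rot: [[0.098, -0.995, -0.001], [-0.995, -0.098, 0.0], [-0.0, 0.001, -1.0]]
wrist_force: [-2.1, 0.1, 0.6]
grip_width: 0.219
```

```bash
python3 bm.py 5 -99 .031 -90;python3 wr.py w7;python3 px.py w6 319 231 .026; python3 px.py w6 319 181 .026;python3 px.py w6 230 178.5 .022; python3 - <<'E'
import cv2;i=cv2.imread("pics/w7.png")[140:300,240:400];cv2.imwrite("pics/w7c.png",cv2.resize(i,None,fx=3.5,fy=3.5))
E
```

```text
board now 6.1 -99.9 q6 59.1
t 8.28 pos [ 0.5875 -0.2656  0.0304] yaw -84.4 tilt [-0.001   0.0003] g 0.219 F [-2.1  0.1  0.6]
turn [ 0.01   0.004 -0.009] shift [-0.037  0.046 -0.025]
8.2833 [ 0.58748003 -0.26562268  0.03036424] [-2.11  0.09  0.61]
38.7 -100.8
59.1 -100.8
59.8 -64.5
```

View pics/w7c.png

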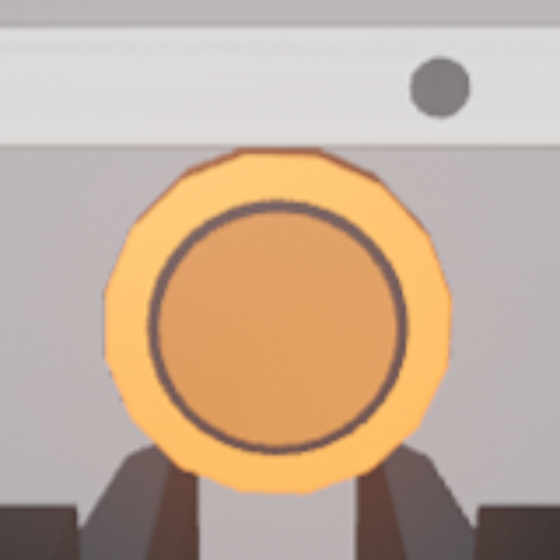

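The disc now touches the rail and wrist force rose to about 2 N. One more nudge to confirm.

Call:
{"fn": "step_arm", "kwargs": {"plan": [[[0,0,0],[0,-0.04,0],0.22],[[0,0,0],[0,-0.06,0],0.22],[[0,0,0],[0,-0.06,0],0.22],[[0,0,0],[0,-0.06,0],0.22]]}}

```text
clock: 8.67
tool_pos: [0.5878, -0.2655, 0.0302]
eef_rot: [[0.098, -0.995, -0.004], [-0.995, -0.098, 0.0], [-0.001, 0.004, -1.0]]
wrist_force: [-4.9, -0.5, 3.1]
grip_width: 0.216
```

```bash
python3 bm.py 5 -99 .031 -90
```

```text
board now 6.5 -99.9 q6 59.1
t 8.67 pos [ 0.5878 -0.2655  0.0302] yaw -84.39 tilt [-0.0036  0.0005] g 0.216 F [-4.9 -0.5  3.1]
turn [ 0.034  0.008 -0.006] shift [-0.035  0.06  -0.031]
```

Seated against the rail: 5 N, and it no longer advances. Retracting, shutting the fingers and yawing 60° for the slide.

Call:
{"fn": "step_arm", "kwargs": {"plan": [[[0,0,0],[0,0.3,0],0.22],[[0,0,0],[0,0.8,0],0.22],[[0,0,0],[0,0.8,-1.0],0.1],[[0,0,0],[0,0.8,-2.0],0],[[0,0,0],[0.8,0.6,-2.0],0],[[0,0,0],[1.8,0.3,-2.0],0],[[0,0,0],[1.8,-0.2,-2.0],0],[[0,0,0],[1.8,-0.2,-2.0],0]]}}

```text
clock: 9.33
tool_pos: [0.6013, -0.311, 0.0808]
eef_rot: [[0.096, -0.995, 0.005], [-0.995, -0.096, -0.001], [0.002, -0.005, -1.0]]
wrist_force: [0.3, 0.2, 0.1]
grip_width: 0.005
```

Call:
{"fn": "step_arm", "kwargs": {"plan": [[[0,0,-1.15],[0,0,0],0],[[0,0,-2.3],[0,0,0],0],[[0,0,-3.45],[0,0,0],0],[[0,0,-4.6],[0,0,0],0],[[0,0,-5.75],[0,0,0],0],[[0,0,-6.9],[0,0,0],0],[[0,0,-8.05],[0,0,0],0],[[0,0,-9.2],[0,0,0],0]]}}

```text
clock: 10.0
tool_pos: [0.5985, -0.309, 0.0803]
eef_rot: [[0.876, -0.482, 0.0], [-0.482, -0.876, 0.001], [-0.0, -0.001, -1.0]]
wrist_force: [-0.2, 0.5, -0.3]
grip_width: 0.004
```

Call:
{"fn": "step_arm", "kwargs": {"plan": [[[0,0,-0.8],[0,0,0],0],[[0,0,-0.8],[0,0,0],0],[[0,0,-0.8],[0,0,0],0],[[0,0,-0.8],[0,0,0],0]]}}

```text
clock: 10.33
tool_pos: [0.5987, -0.3094, 0.0804]
eef_rot: [[0.91, -0.415, 0.0], [-0.415, -0.91, 0.0], [-0.0, -0.0, -1.0]]
wrist_force: [0.3, -0.6, 0.1]
grip_width: 0.003
```

```bash
python3 bm.py 14 -143 .031 -30;python3 wr.py w8;python3 disc.py w8
```

```text
board now 13.0 -144.6 q6 -3.8
t 10.33 pos [ 0.5987 -0.3094  0.0804] yaw -24.49 tilt [0.0001 0.0003] g 0.003 F [ 0.3 -0.6  0.1]
turn [-0.003  0.001 -0.024] shift [ 0.004 -0.075  1.975]
10.3333 [ 0.59866769 -0.30940834  0.08037109] [ 0.26 -0.63  0.11]
or px [334. 337.] board [   0.  -182.9] diam [ 5.6 48. ]
or px [303. 336.] board [ -15.1 -174.1] diam [ 5.7 47.2]
or px [321. 179.] board [  38.9 -100.6] diam [41.1 41.3]
bl px [ 70. 113.] board [-54.3  -8.4] diam [41.4 47.9]
```

View pics/w8.png

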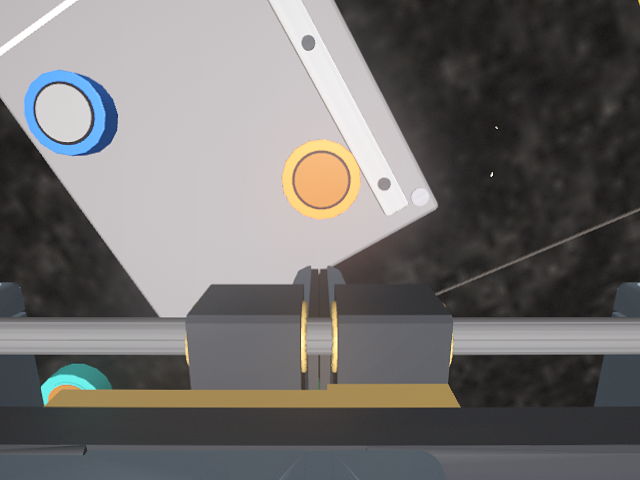

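Disc measured at board (38.9, -100.6) against the rail; blue unmoved. Descend, close up along the finger normal, then slide along the rail.

Call:
{"fn": "step_arm", "kwargs": {"plan": [[[0,0,0],[0,0,0.8],0],[[0,0,0],[0,0,1.5],0],[[0,0,0],[0,0,1.98],0],[[0,0,0],[0,0,1.98],0],[[0,0,0],[0,-0.2,1.98],0],[[0,0,0],[0,-0.4,1.98],0],[[0,0,0],[0,-0.48,1.98],0],[[0,0,0],[0,-0.48,1.98],0]]}}

```text
clock: 11.05
tool_pos: [0.6048, -0.2984, 0.032]
eef_rot: [[0.911, -0.412, 0.002], [-0.412, -0.911, -0.001], [0.002, -0.0, -1.0]]
wrist_force: [-0.1, -0.7, 0.4]
grip_width: 0.006
```

```bash
python3 bm.py 20 72 .031 -30;python3 wr.py w9;python3 disc.py w9
```

```text
board now 20.1 -134.2 q6 -2.9
t 11.05 pos [ 0.6048 -0.2984  0.032 ] yaw -24.36 tilt [ 0.0019 -0.0007] g 0.006 F [-0.1 -0.7  0.4]
turn [-0.002 -0.019 -0.001] shift [-4.13  -7.14   0.035]
11.05 [ 0.6047848  -0.29836197  0.03203969] [-0.11 -0.69  0.35]
or px [334. 336.] board [  17.9 -150.1] diam [ 4.2 37.5]
or px [303. 336.] board [   6.3 -143.3] diam [ 4.5 36.8]
or px [319. 218.] board [  39.1 -100.4] diam [41.1 41.7]
bl px [ 29. 139.] board [-52.2  -9.7] diam [39.9 47.4]
```

View pics/w9.png

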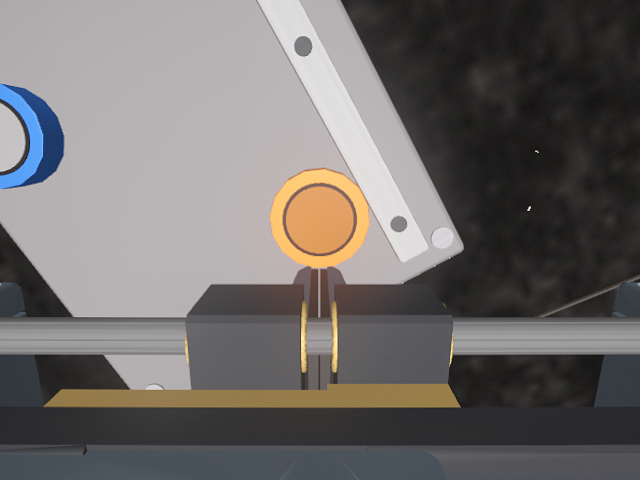

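Call:
{"fn": "step_arm", "kwargs": {"plan": [[[0,0,0],[-0.1,-0.173,0],0],[[0,0,0],[-0.2,-0.346,0],0],[[0,0,0],[-0.3,-0.52,0],0],[[0,0,0],[-0.45,-0.78,0],0],[[0,0,0],[-0.6,-1.04,0],0],[[0,0,0],[-0.75,-1.3,0],0],[[0,0,0],[-0.9,-1.56,0],0],[[0,0,0],[-1.0,-1.732,0],0]]}}

```text
clock: 11.77
tool_pos: [0.5987, -0.2478, 0.0309]
eef_rot: [[0.911, -0.413, -0.0], [-0.413, -0.911, 0.0], [-0.001, -0.0, -1.0]]
wrist_force: [-1.0, -0.1, 0.3]
grip_width: 0.007
```

```bash
python3 bm.py 20 72 .031 -30;python3 wr.py w10;python3 disc.py w10
```

```text
board now 19.0 -83.3 q6 0.8
t 11.77 pos [ 0.5987 -0.2478  0.0309] yaw -24.37 tilt [-0.0005  0.0005] g 0.007 F [-1.  -0.1  0.3]
turn [-0.002  0.006 -0.003] shift [-3.075e+00 -5.398e+00 -2.000e-03]
11.7667 [ 0.59867376 -0.24782147  0.03088134] [-1.04 -0.14  0.32]
or px [303. 336.] board [  5.5 -92. ] diam [ 3.8 37.7]
or px [334. 336.] board [ 17.1 -98.5] diam [ 4.3 36.5]
or px [323. 231.] board [ 37.7 -53.5] diam [40.4 47.9]
bl px [ 78. 238.] board [-53.4  -6.5] diam [41.3 48.2]
```

View pics/w10.png

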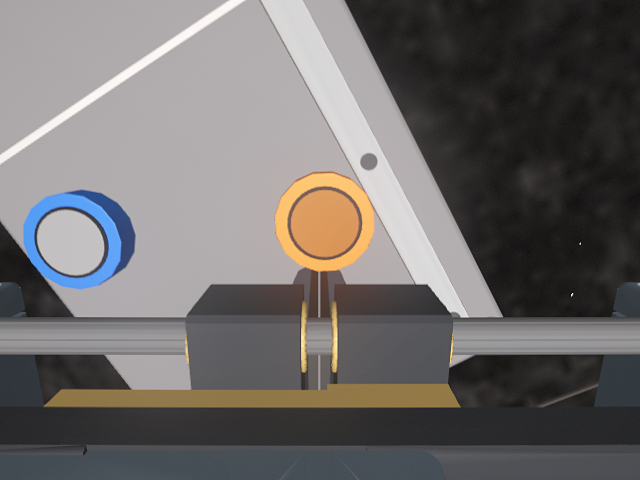

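The disc at (325,222) slides along the rail, and blue is unaffected.

Call:
{"fn": "step_arm", "kwargs": {"plan": [[[0,0,0],[-0.1,-0.23,0],0],[[0,0,0],[-0.23,-0.5,0],0],[[0,0,0],[-0.38,-0.76,0],0],[[0,0,0],[-0.53,-1.03,0],0],[[0,0,0],[-0.7,-1.3,0],0],[[0,0,0],[-0.85,-1.58,0],0],[[0,0,0],[-1.0,-1.85,0],0],[[0,0,0],[-1.12,-2.07,0],0]]}}

```text
clock: 12.48
tool_pos: [0.5946, -0.1893, 0.0309]
eef_rot: [[0.911, -0.413, -0.0], [-0.413, -0.911, 0.0], [-0.0, -0.0, -1.0]]
wrist_force: [-0.9, -0.8, -0.1]
grip_width: 0.003
```

```bash
python3 bm.py 20 72 .031 -30;python3 wr.py w11;python3 disc.py w11
```

```text
board now 20.8 -24.7 q6 5.7
t 12.48 pos [ 0.5946 -0.1893  0.0309] yaw -24.38 tilt [-0.0002  0.0003] g 0.003 F [-0.9 -0.8 -0.1]
turn [-0.002  0.003 -0.005] shift [-1.963e+00 -3.333e+00 -3.000e-03]
12.4833 [ 0.59464602 -0.18933048  0.03089878] [-0.94 -0.79 -0.1 ]
or px [334. 336.] board [ 18.7 -39.9] diam [ 4.3 36.6]
or px [303. 336.] board [  7.2 -33.3] diam [ 3.8 37.1]
or px [320. 222.] board [39.2  7.8] diam [41.1 42. ]
bl px [150. 375.] board [-60.5 -10.3] diam [27.1 37.8]
bl px [156. 311.] board [-43.7   8.2] diam [13.9 28.3]
```

View pics/w11.png

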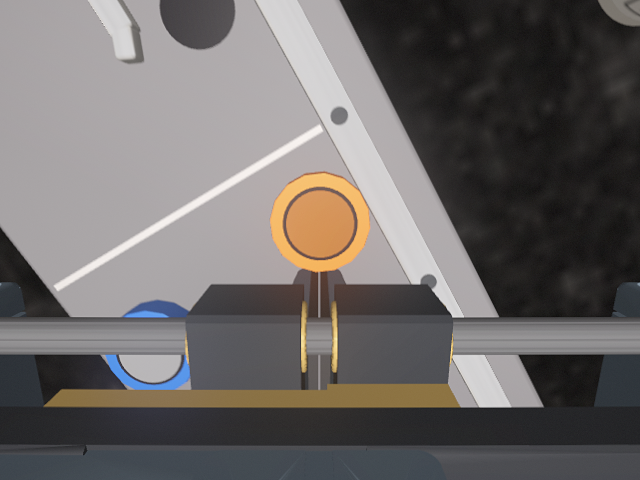

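Disc at (39.2, 7.8), still against the rail and just before the line. Continuing across it.

Call:
{"fn": "step_arm", "kwargs": {"plan": [[[0,0,0],[-0.12,-0.21,0],0],[[0,0,0],[-0.26,-0.45,0],0],[[0,0,0],[-0.4,-0.69,0],0],[[0,0,0],[-0.55,-0.95,0],0],[[0,0,0],[-0.7,-1.21,0],0],[[0,0,0],[-0.85,-1.47,0],0],[[0,0,0],[-1.0,-1.73,0],0],[[0,0,0],[-1.1,-1.92,0],0]]}}

```text
clock: 13.2
tool_pos: [0.5894, -0.1343, 0.0309]
eef_rot: [[0.911, -0.413, -0.0], [-0.413, -0.911, 0.0], [-0.0, -0.0, -1.0]]
wrist_force: [-0.1, -0.4, 0.6]
grip_width: 0.009
```

```bash
python3 bm.py 20 72 .031 -30;python3 wr.py w12;python3 disc.py w12
```

```text
board now 21.0 30.6 q6 10.4
t 13.2 pos [ 0.5894 -0.1343  0.0309] yaw -24.38 tilt [-0.0002  0.0002] g 0.009 F [-0.1 -0.4  0.6]
turn [-0.001  0.003 -0.004] shift [-0.864 -1.415 -0.002]
13.2 [ 0.58940541 -0.1343      0.03093049] [-0.15 -0.4   0.57]
or px [334. 336.] board [19.  15.3] diam [ 4.3 36.5]
or px [303. 336.] board [ 7.5 22. ] diam [ 3.9 36.8]
or px [319. 226.] board [38.7 62.5] diam [40.5 44.1]
```

View pics/w12.png

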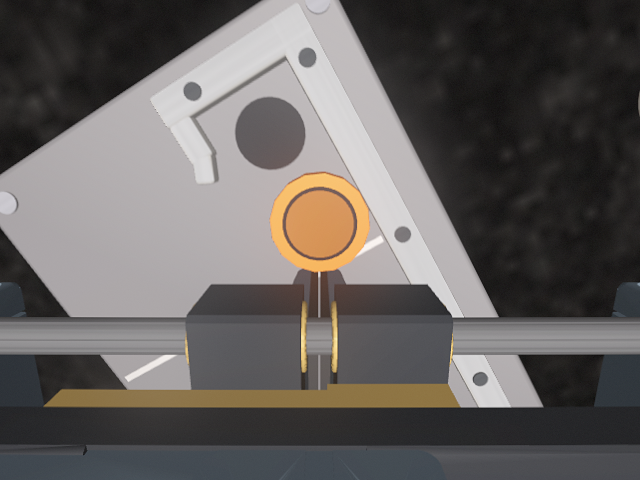

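Call:
{"fn": "step_arm", "kwargs": {"plan": [[[0,0,0],[-0.1,-0.173,0],0],[[0,0,0],[-0.22,-0.38,0],0],[[0,0,0],[-0.34,-0.59,0],0],[[0,0,0],[-0.46,-0.8,0],0],[[0,0,0],[-0.57,-0.99,0],0],[[0,0,0],[-0.66,-1.14,0],0],[[0,0,0],[-0.72,-1.25,0],0],[[0,0,0],[-0.72,-1.25,0],0]]}}

```text
clock: 13.92
tool_pos: [0.5861, -0.0986, 0.0309]
eef_rot: [[0.911, -0.413, 0.0], [-0.413, -0.911, 0.0], [-0.0, -0.0, -1.0]]
wrist_force: [-0.4, -0.7, -1.0]
grip_width: 0.005
```

```bash
python3 bm.py 20 72 .031 -30;python3 wr.py w13;python3 disc.py w13
```

```text
board now 21.2 66.4 q6 13.7
t 13.92 pos [ 0.5861 -0.0986  0.0309] yaw -24.37 tilt [0.0001 0.0004] g 0.005 F [-0.4 -0.7 -1. ]
turn [-0.004  0.001 -0.003] shift [-0.155 -0.17  -0.003]
13.9167 [ 0.58610532 -0.09864245  0.03092971] [-0.44 -0.74 -1.  ]
or px [303. 336.] board [ 7.6 57.6] diam [ 4.1 36.9]
or px [334. 336.] board [19.2 51.2] diam [ 4.3 36.5]
or px [318. 233.] board [37.9 96.3] diam [40.9 50.1]
```

View pics/w13.png

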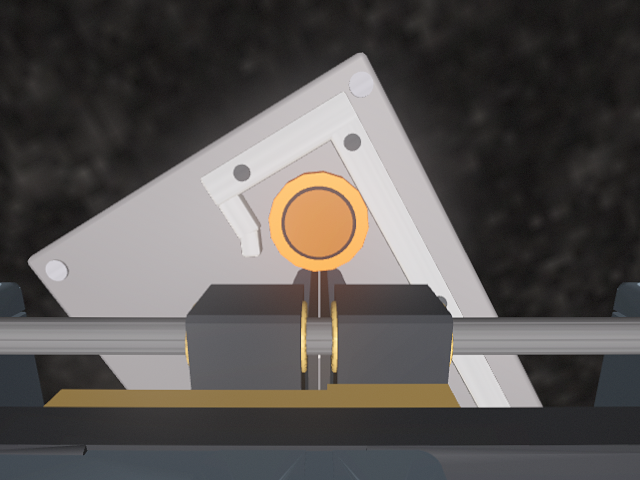

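About 5 mm remain to the stop. Creeping in.

Call:
{"fn": "step_arm", "kwargs": {"plan": [[[0,0,0],[-0.03,-0.05,0],0],[[0,0,0],[-0.06,-0.1,0],0],[[0,0,0],[-0.09,-0.15,0],0],[[0,0,0],[-0.11,-0.19,0],0],[[0,0,0],[-0.11,-0.19,0],0],[[0,0,0],[-0.11,-0.19,0],0]]}}

```text
clock: 14.47
tool_pos: [0.5856, -0.0939, 0.0309]
eef_rot: [[0.911, -0.413, -0.0], [-0.413, -0.911, 0.0], [-0.0, -0.0, -1.0]]
wrist_force: [0.2, -0.7, 0.5]
grip_width: 0.008
```

```bash
python3 bm.py 20 72 .031 -30
```

```text
board now 21.1 71.1 q6 14.2
t 14.47 pos [ 0.5856 -0.0939  0.0309] yaw -24.4 tilt [-0.      0.0002] g 0.008 F [ 0.2 -0.7  0.5]
turn [-0.001  0.001 -0.009] shift [-0.057 -0.008 -0.004]
```

Call:
{"fn": "step_arm", "kwargs": {"plan": [[[0,0,0],[-0.02,-0.04,0],0],[[0,0,0],[-0.04,-0.08,0],0],[[0,0,0],[-0.04,-0.08,0],0],[[0,0,0],[-0.04,-0.08,0],0]]}}

```text
clock: 14.8
tool_pos: [0.5854, -0.0925, 0.0309]
eef_rot: [[0.911, -0.413, -0.0], [-0.413, -0.911, -0.001], [0.0, 0.001, -1.0]]
wrist_force: [-0.9, -4.4, -0.2]
grip_width: -0.0
```

```bash
python3 bm.py 20 72 .031 -30;python3 wr.py w14;python3 disc.py w14;python3 px.py w14 319 222 .026
```

```text
board now 21.2 72.6 q6 14.4
t 14.8 pos [ 0.5854 -0.0925  0.0309] yaw -24.38 tilt [-0.     -0.0011] g -0.0 F [-0.9 -4.4 -0.2]
turn [ 0.01  -0.004 -0.005] shift [-0.029  0.043 -0.003]
14.8 [ 0.58543831 -0.0924822   0.03093511] [-0.89 -4.37 -0.22]
or px [303. 336.] board [ 7.5 63.8] diam [ 4.2 36.8]
or px [334. 336.] board [19.2 57.3] diam [ 4.3 36.7]
or px [319. 235.] board [ 37.5 102.4] diam [40.  50.4]
39.5 105.7
```

View pics/w14.png

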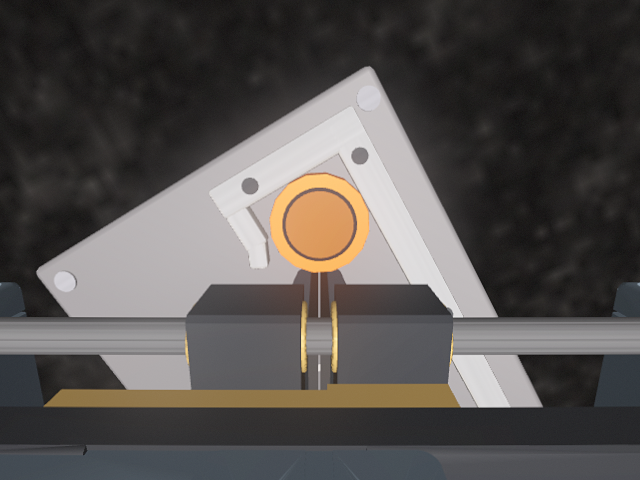

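Stop contact at 4.4 N. One light push into the corner along the finger normal, then back straight off.

Call:
{"fn": "step_arm", "kwargs": {"plan": [[[0,0,0],[0,-0.03,0],0],[[0,0,0],[0.02,-0.06,0],0],[[0,0,0],[0.02,-0.06,0],0],[[0,0,0],[0.02,-0.06,0],0]]}}

```text
clock: 15.18
tool_pos: [0.5857, -0.0923, 0.0309]
eef_rot: [[0.911, -0.412, -0.002], [-0.412, -0.911, -0.003], [-0.001, 0.003, -1.0]]
wrist_force: [-3.1, -7.7, 1.6]
grip_width: 0.005
```

```bash
python3 bm.py 20 72 .031 -30
```

```text
board now 21.4 72.7 q6 14.5
t 15.18 pos [ 0.5857 -0.0923  0.0309] yaw -24.34 tilt [-0.0019 -0.0026] g 0.005 F [-3.1 -7.7  1.6]
turn [0.03  0.006 0.002] shift [-0.034  0.052 -0.003]
```

Call:
{"fn": "step_arm", "kwargs": {"plan": [[[0,0,0],[0,0.2,0],0],[[0,0,0],[0,0.5,0],0],[[0,0,0],[0,1.0,0],0],[[0,0,0],[0,1.2,-0.8],0],[[0,0,0],[0,1.2,-2.0],0],[[0,0,0],[0,1.2,-3.4],0],[[0,0,0],[0,1.2,-3.4],0],[[0,0,0],[0,1.2,-3.4],0]]}}

```text
clock: 15.85
tool_pos: [0.5753, -0.1186, 0.1181]
eef_rot: [[0.91, -0.414, 0.005], [-0.414, -0.91, -0.001], [0.005, -0.002, -1.0]]
wrist_force: [-0.6, 0.3, -0.8]
grip_width: 0.005
```

```bash
python3 bm.py 20 72 .031 -30;python3 wr.py w15;python3 disc.py w15
```

```text
board now 8.5 47.6 q6 11.6
t 15.85 pos [ 0.5753 -0.1186  0.1181] yaw -24.44 tilt [ 0.0051 -0.0005] g 0.005 F [-0.6  0.3 -0.8]
turn [-0.016 -0.047 -0.015] shift [-0.109 -1.071  3.486]
15.85 [ 0.57530902 -0.1186284   0.118129  ] [-0.63  0.33 -0.84]
or px [334. 337.] board [-12.3  -8.1] diam [ 7.2 55.7]
or px [303. 336.] board [-30.3   1.6] diam [ 5.9 57.6]
or px [315. 152.] board [ 38.8 104.5] diam [41.2 41.2]
or px [614. 138.] board [206.4  21.5] diam [31.4 48.9]
```

View pics/w15.png

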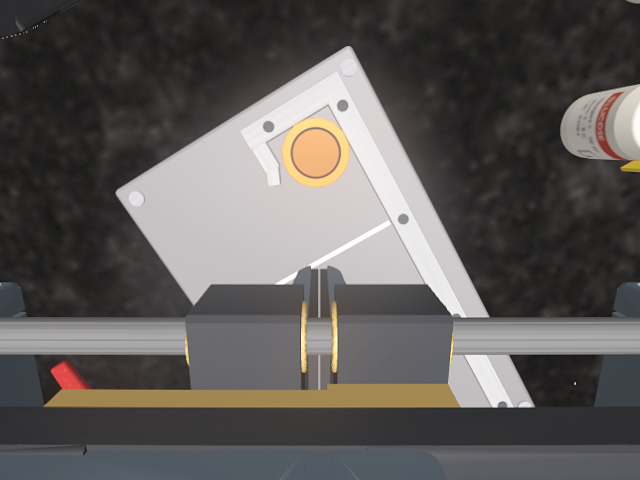

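Disc at (38.8, 104.5) against target (39, 104), touching both bars. A quick check of the other objects in the fixed cameras.

```bash
python3 - <<'E'
from cell import bot
import cv2,pickle,numpy as np
for n in("top","scene"):
    d=bot.read_camera(n);pickle.dump(d,open(n+"1.pkl","wb"));a=pickle.load(open(n+"0.pkl","rb"))["color"]
    cv2.imwrite(f"pics/{n}1.png",d["color"])
cv2.imwrite("pics/cmp.png",cv2.resize(d["color"][140:440,160:560],None,fx=2,fy=2))
E
python3 disc.py top1; python3 disc.py scene1;echo; python3 disc.py top0;python3 disc.py scene0
```

```text
bl px [282. 272.] board [-56.7  -6.2] diam [41.6 43.1]
bl px [278. 253.] board [-59.3 -10.7] diam [43.6 59.9]

or px [331. 269.] board [-59.1 -99.4] diam [41.2 42.9]
bl px [282. 272.] board [-56.7  -6.2] diam [41.6 43.1]
or px [308. 279.] board [ -61.6 -103.4] diam [43.6 57.2]
bl px [278. 253.] board [-59.3 -10.7] diam [43.6 59.9]
```

View pics/cmp.png

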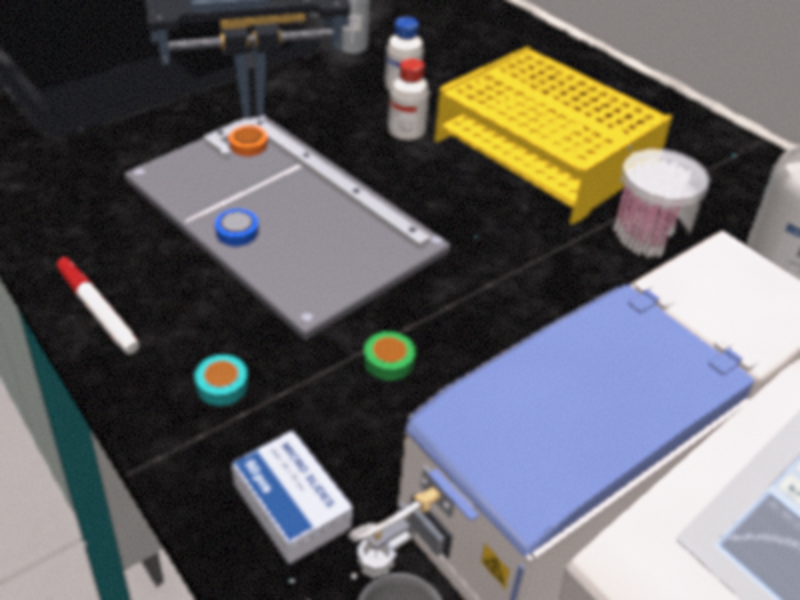

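View pics/top1.png

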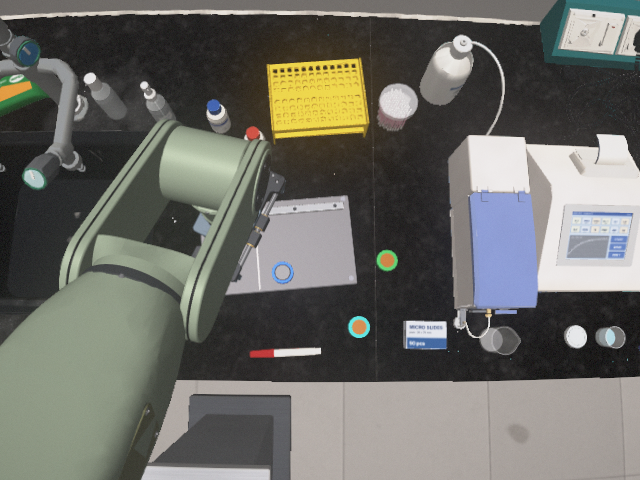

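The scene view shows the orange disc in the pocket at crop (247,140). Blue is at the same pixel as before, and the box, marker and bottle look unmoved. Handing in.

```bash
python3 -c "
from cell import bot
print(bot.observe()['joint_vel'].round(2));print(bot.close_job())"
```

```text
[ 0.15  0.66  0.11 -0.08 -0.04  0.06]
the job is handed in; nothing more can be done
None
```

The orange disc is in the corner pocket, and I handed the job in at about 16 s. The hand-in reports no verdict, so this rests on my own checks.

- **What I did:** I pushed the disc to the rail before the white line, using the two fingertips as a cradle; contact reached about 5 N. I then slid it along the rail past the line with the fingers shut and yawed 30°, and pressed it into the corner at about 8 N. It was never grasped or lifted.
- **Orange disc:** After I backed off, the wrist camera put it at board (38.8, 104.5) mm, against a target of (39, 104). That is within the 3 mm tolerance.
- **Blue disc:** It sits at the same measured position in both fixed cameras as at the start.
- **Box, marker and bottle:** These look unmoved in the pictures. I did not measure them, and the arm partly hid the bottle in the top view.
- **Disagreements:**
    - The scene camera's absolute positions differed from the top and wrist cameras by about 3–5 mm. I used the wrist camera for the moves.
    - With the fingertips touching the disc, ring fits were skewed by finger pixels. At the stop, the fit (37.5, 102.4) and a hand-picked centre (39.5, 105.7) disagreed, so I relied on the clear view after backing off.

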